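# Park the tall battery unit and shut the keeper bar

## Task

Push the tall battery unit along the worktop by the back of its low plinth until it sits fully home against the stop of the parking bay, sliding all the way: do not tip it, lift it, or touch its tower and carry handle. Then push the bay's keeper bar round behind the unit until it is fully closed. Leave the loose things standing around where they are.

Things in the scene. Friction and masses are not known exactly. Their poses are not given: they have to be found in the camera images.
- unit: loose, top-heavy battery unit, about 0.85 kg. Dark steel plinth 100 (x) x 120 (y) x 33 mm high, a tall tower on its leading half. Origin: centre of the plinth's underside; +x is the leading side. It is pushed at the plinth's back, the upright face at x = -50 mm; pushed much higher it tips forward. Starts before the bay's mouth, leading side towards it, a little off-centre and turned
- tower: the unit's grey tower, 112 mm wide, x 0 to +48 mm of the unit, 33 to 168 mm above the worktop, with a black carry handle on top up to 198 mm; it leaves a 50 mm ledge of plinth behind it. Part of the unit, same origin and axes; not to be touched
- unit_nose (a point): point on the worktop under the middle of the plinth's leading edge (x = +50 mm of the unit)
- unit_heel (a point): middle of the plinth's back face (x = -50 mm of the unit), 18 mm above the worktop
- bay: fixed bay of aluminium bars. Origin: worktop level, middle of the stop's inner face; +x is the way in, +y left of that. Rails 18 mm high, 136 mm apart inside, from the stop (22 mm high) back to x = -35 mm, then flared to x = -80 mm, where the mouth is about 178 mm wide inside; an 18 mm high foot right of it (x -134 to -56, y -120 to -92 mm) carries the keeper. The parked unit lies from x = -100 mm to 0, facing +x
- keeper (a joint): grey keeper bar, 12 x 12 mm, 24 to 36 mm above the worktop, reaching 135 mm from its upright pivot beside the mouth, on the right. 0 = open, grows clockwise seen from above to the closed stop at 2.094 rad. At value q it points 150 degrees + q clockwise of the bay's +x; closed, it lies along the bay's +y across the mouth, behind the parked unit. Starts near open; light friction (1 to 2 N), stays where left
- keeper_pivot (a point): on the keeper's pivot axis, 30 mm above the worktop, at x = -118, y = -105 mm of the bay
- keeper_pin (a point): on the keeper bar's centreline 85 mm from the pivot, 30 mm above the worktop; a low round steel stud of 16 mm diameter stands here on the bar, top 42 mm above the worktop
- dropper_bottle: brown dropper bottle, 32 mm diameter, 70 mm high, standing loose left of the bay; origin under its centre; leave alone
- lens_tube: black lens tube, 32 mm diameter, 52 mm high, standing loose right of the bay; origin under its centre; leave alone
- tape_roll: roll of tape, 58 mm diameter, 19 mm high, lying to the right of the bay; origin under its centre; leave alone
- laser_module: small laser module, 30 x 74 x 28 mm, lying far to the right of the bay; leave alone
- hex_driver: hex driver with red handle, 160 mm long, lying to the right under a thin rod of the rotation stage; leave alone
- marker_pen: marker pen, 120 mm long, lying to the right; leave alone

How it is judged:
By the outcome, as a careful person would: the job done as asked, in the order asked, and still so for the second after the job is handed in, with the robot touching nothing.
It also fails if it takes over 58 s, if anything falls off the work surface, if the arm or the gripper's body presses on something with over 40 N, if the wrist force passes 120 N, or if a joint passes its speed limit or range.

## Robot

A 6-joint arm with a two-finger parallel gripper is mounted at the origin on a cart in front of the work surface, level with it; the furniture and walls round the work are solid. World frame = base frame: x ahead of the robot, y to its left, z up, the work surface at z = 0. Lengths are in m, angles in rad, forces in N, time in s.
With the tool pointing down it reaches from about 0.375 to 0.9 m from the base axis. Payload 3.1 kg.
Tool frame: the origin (TCP) lies at the very end of the fingers, on their centre line; the grasp point (between the pads) lies 19 mm behind it (manip.hold_point_z is the distance from the TCP to the grasp point, in m); y points along the fingers, z is the direction in which the jaws open and shut, and the axes are right-handed (so a half turn about y gives the same grasp; the last joint's range is limited). The gripper opens to 85 mm and grips with 20 to 120 N. Pads are 22 mm wide; open, the fingers measure 114 mm over their backs; the gripper's body (76 mm by 85 mm) begins 54 mm behind the grasp point. The pads swing forward as they close: fully open they stand 13 mm farther back than shut.
Start: joints at [1.087, 0.527, 1.433, -0, 1.181, -0.178], TCP at [0.188, 0.596, 0.231] pointing down, gripper open.
Joint ranges: [-3.08, 3.08], [-0.75, 2.2], [0.22, 2.44], [-1.43, 4.57], [0, 2.65], [-2.85, 2.85]. Speed limits (rad/s): [2.79, 2.79, 3.14, 3.14, 3.14, 3.14].

## Interface

Orientations are given as a unit quaternion [x, y, z, w].
In Python, from station import manip, eyes, workorder gives the robot as it stands. The module is installed in compiled form; this text tells all that it offers.
- The arm moves only by the shell command python3 -m jog 'ROWS' [OPENING] [FORCE]. ROWS is JSON, a list of rows, each a list of 2 entries, a list of its own where there are three numbers: the shift along the tool's x, y, z in cm, then the turn about the tool's y in rad. A call has 1 to 20 rows; each row is the pose to reach, as a shift and turn from the pose commanded when the call began, along the tool's axes at that moment; what a row does not reach only later rows make up. A row lasts 1/12 s, in which the tool goes at most 41.7 mm and 7.16 degrees, less where a joint would pass 70% of its speed; a pose out of reach is approached as far as the arm can. A call with a gripper value outside its range is refused whole. OPENING is the finger opening in cm, from 0 to 8.54, set as the call begins (- or left out, the last holds). The fingers move at their own pace and stop on an object; FORCE is the grip in N (left out, the last holds). Time passes only in rows, so rows that repeat a pose let the fingers close. It gives the time, the measured TCP pose, the force and the opening at its end, in the units of the state.
- manip.sense(): the state, without advancing time (a new reading comes with each control period).
- eyes.snapshot(name): name is "side" or "top"; returns a dict with "frame" (420x560x3 uint8, red, green, blue), "vfov" (degrees; the focal length in pixels is half the picture's height over the tangent of half this angle, whatever the lens; pixels are square), "cx", "cy" (the principal point, pixels), "k1" (the pictures are not rectified: a ray, as slopes to the right and down, at radius r is drawn at 1 + k1 r^2 times it, then the intrinsics apply), "rvec" (rotation vector, rad) and "tvec" (3), from world to camera coordinates, as OpenCV has them. Camera axes: x right, y down, z forward; pixel columns grow to the right and rows downward; lengths in m; the calibration is good to about 2 mm. A picture is of the moment at which its call begins. There is no depth.
- workorder.sign_off(): hands the job in, once; it reports no verdict.
The state is a dict: "t": time; "q": joint angles; "qd": joint speeds; "tau": joint torques, N m; "tcp_pos": TCP position; "tool_rot": TCP orientation; "force": force on the tool from outside, world axes, zero at the start; "ft_torque": the same for the moment, N m; "finger_gap": opening from 0.0 (shut) to 1.0 (fully open).
Only numpy, scipy, OpenCV 4.12 (cv2) and the standard library are available. Lean on these libraries where they do the work, as an engineer would, in place of code of your own. Each camera call takes 0.05 s, during which the arm holds its last target. There are 200 camera calls.

## Working session

There is one attempt and no reset: what is moved stays moved. The work goes in short steps, Python scripts to look and compute and a shell command to move; the robot and the scene stay as the last step left them, time stands still between calls to the robot, and variables do not carry over. Pictures are saved under pics/ and viewed, about 8 in all and at most 12, crops included, and the job is handed in when it is done.

```bash
mkdir -p pics
cat > h.py <<'E'
import numpy as np, cv2
from station import manip, eyes, workorder
def snap(n,fn=None):
    s=eyes.snapshot(n)
    if fn: cv2.imwrite('pics/'+fn,cv2.cvtColor(s['frame'],cv2.COLOR_RGB2BGR))
    return s
def cam(s):
    R,_=cv2.Rodrigues(np.array(s['rvec'],float)); t=np.array(s['tvec'],float).ravel()
    f=s['frame'].shape[0]/2/np.tan(np.radians(s['vfov'])/2)
    return R,t,f
def ray(s,u,v):
    R,t,f=cam(s); d=np.array([(u-s['cx'])/f,(v-s['cy'])/f]); p=d.copy()
    for _ in range(30): p=d/(1+s['k1']*(p@p))
    return -R.T@t, R.T@np.array([p[0],p[1],1])
def onz(s,u,v,z):
    o,d=ray(s,u,v); return o+d*(z-o[2])/d[2]
def proj(s,P):
    R,t,f=cam(s); c=R@np.array(P,float)+t; p=c[:2]/c[2]; p=p*(1+s['k1']*(p@p))
    return np.array([s['cx'],s['cy']])+f*p
E
python3 - <<'E'
from h import *
st=manip.sense(); print({k:np.round(v,3) for k,v in st.items()}, manip.hold_point_z)
for n in('top','side'):
    s=snap(n,n+'0.png'); print(n,s['vfov'],s['cx'],s['cy'],s['k1'],ray(s,280,210))
E
```

```text
{'t': np.float64(0.0), 'q': array([ 1.087,  0.528,  1.434,  0.   ,  1.181, -0.179]), 'qd': array([ 0.001,  0.   , -0.003,  0.   ,  0.   , -0.001]), 'tau': array([-1.0000e-03, -4.4235e+01, -1.7803e+01, -0.0000e+00,  8.0000e-03,
       -0.0000e+00]), 'tcp_pos': array([0.187, 0.596, 0.23 ]), 'tool_rot': array([ 0.7  , -0.108,  0.107, -0.698]), 'force': array([ 0.317,  0.09 , -0.426]), 'ft_torque': array([-0.077, -0.01 , -0.006]), 'finger_gap': np.float64(1.007)} 0.0187
top 53.40473297622331 281.2290619329629 207.5871073846335 -0.02676226530102305 (array([0.42559207, 0.03275508, 0.95595493]), array([ 0.14140804, -0.00958643, -0.98992623]))
side 57.13489795110346 273.8333721464775 210.105867194028 -0.06864413124437438 (array([0.30447423, 0.84683423, 0.58331797]), array([ 0.26090942, -0.8168437 , -0.51473135]))
```

View pics/top0.png

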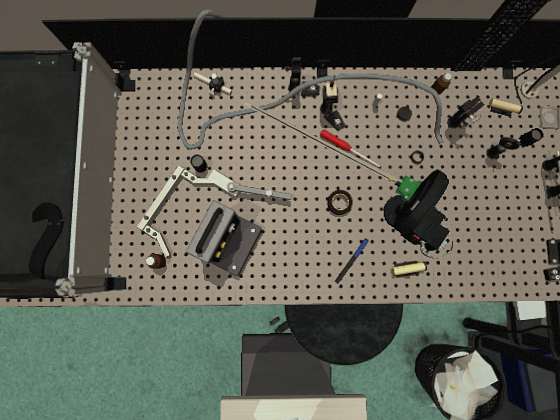

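View pics/side0.png

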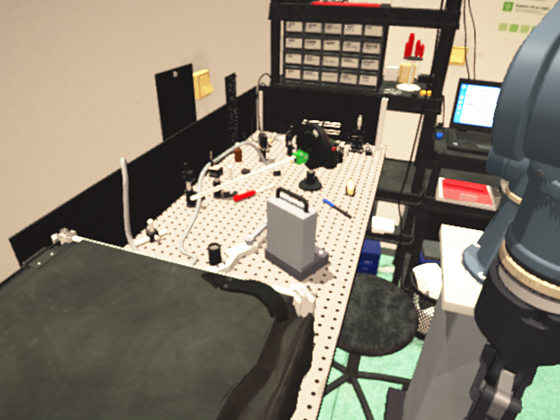

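Run:
```python
from h import *
a=cv2.imread('pics/top0.png')[145:290,125:305]; cv2.imwrite('pics/top0c.png',cv2.resize(a,None,fx=4.1,fy=4.1,interpolation=cv2.INTER_CUBIC))
s=snap('top')
for p in [(0,0),(560,420),(180,170),(137,227),(165,255),(290,199),(240,295)]: print(p,onz(s,*p,0).round(3))
print(proj(s,manip.sense()['tcp_pos']),proj(s,[0,0,0]))
```

```text
(0, 0) [1.105 0.728 0.   ]
(560, 420) [ 0.089 -0.59   0.   ]
(180, 170) [0.659 0.257 0.   ]
(137, 227) [0.525 0.352 0.   ]
(165, 255) [0.461 0.286 0.   ]
(290, 199) [0.588 0.    0.   ]
(240, 295) [0.37  0.115 0.   ]
[-61.2163509  416.51726804] [293.44624937 470.06321093]
```

View pics/top0c.png

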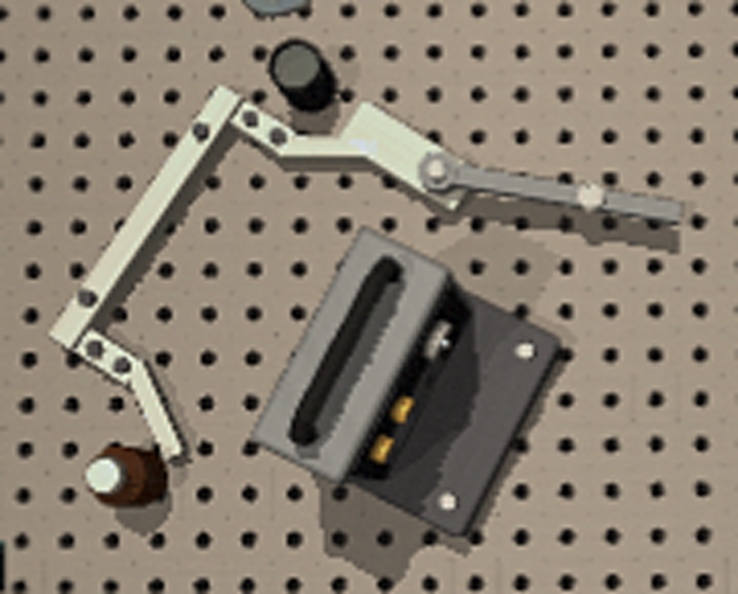

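```bash
cat >> h.py <<'E'
def W(s,U,V,z,k=4.1,ox=125,oy=145): return onz(s,(U+.5)/k-.5+ox,(V+.5)/k-.5+oy,z)
def bay(P,o,th):
    c,s_=np.cos(th),np.sin(th); d=np.array(P)[:2]-o; return np.array([c*d[0]+s_*d[1],-s_*d[0]+c*d[1]])
E
python3 - <<'E'
from h import *
s=snap('top')
si1,si2=W(s,243,103,.022),W(s,75,350,.022)   # right, left inner corners of stop
d=(si2-si1)[:2]; th=np.arctan2(d[1],d[0])-np.pi/2; o=(si1+si2)[:2]/2
print('stop len',np.hypot(*d),'th deg',np.degrees(th),'o',o)
P={'pivot':(436,172,.036),'pin':(590,194,.042),'end':(681,210,.036),'footR':(365,101,.018),'footE':(455,208,.018),
'ub_r':(563,342,.033),'ub_l':(462,536,.033),'tf_r':(365,228,.168),'tf_l':(253,438,.168),'tb_r':(447,270,.168),'tb_l':(345,480,.168),'railL_in_end':(168,460,.018),'railR':(284,155,.018),'railL':(130,383,.018),'bott':(103,476,.07),'lens':(297,66,.052)}
w={}
for k,v in P.items(): w[k]=W(s,*v); print(k,w[k].round(4),'bay',(bay(w[k],o,th)*1000).round(1))
def dd(a,b): return np.hypot(*(w[a]-w[b])[:2])*1000
print('back w',dd('ub_r','ub_l'),'tower',dd('tf_r','tf_l'),dd('tb_r','tb_l'),'depth',dd('tf_r','tb_r'),'pin',dd('pivot','pin'),dd('pivot','end'))
for a,b in(('ub_r','ub_l'),('tf_r','tf_l'),('tb_r','tb_l')):
    e=(w[b]-w[a]); print('unit yaw',np.degrees(np.arctan2(e[1],e[0]))-90)
e=w['end']-w['pivot'];print('bar ang world',np.degrees(np.arctan2(e[1],e[0])),'q',-150-np.degrees(np.arctan2(e[1],e[0])-th))
E
```

```text
stop len 0.163710912334576 th deg 57.26186376759172 o [0.58507162 0.28725378]
pivot [0.611  0.1333 0.036 ] bay [-115.5 -105. ]
pin [0.597  0.0491 0.042 ] bay [-193.9 -138.8]
end [ 5.888e-01 -4.000e-04  3.600e-02] bay [-240.  -158.7]
footR [0.6555 0.1755 0.018 ] bay [ -55.9 -119.7]
footE [0.5941 0.1246 0.018 ] bay [-131.9  -95.6]
ub_r [0.5173 0.0643 0.033 ] bay [-224.2  -63.6]
ub_l [0.4141 0.1183 0.033 ] bay [-234.5   52.4]
tf_r [0.558  0.1518 0.168 ] bay [-128.6  -50.5]
tf_l [0.461  0.2017 0.168 ] bay [-139.1   58.1]
tb_r [0.538  0.1134 0.168 ] bay [-171.7  -54.4]
tb_l [0.4415 0.1593 0.168 ] bay [-185.3   51.5]
railL_in_end [0.4561 0.2799 0.018 ] bay [-75.9 104.4]
railR [0.6249 0.2202 0.018 ] bay [-34.8 -69.8]
railL [0.4982 0.3019 0.018 ] bay [-34.6  81. ]
bott [0.4465 0.2993 0.07  ] bay [-64.8 123.1]
lens [0.6669 0.2075 0.052 ] bay [ -22.8 -112. ]
back w 116.51188678212661 tower 109.1543583202452 106.774485315656 depth 43.28615157269046 pin 85.42212557134431 135.58894369194422
unit yaw 62.350377922345814
unit yaw 62.772990235786864
unit yaw 64.54889032569696
bar ang world -99.40245423717013 q 6.664318004761839
```

```bash
cat >> h.py <<'E'
from scipy.spatial.transform import Rotation as Ro
O=np.array([.585,.2875]); TH=np.radians(57.3)
def w_of_bay(x,y,z=0):
    c,s_=np.cos(TH),np.sin(TH); return np.array([O[0]+c*x-s_*y,O[1]+s_*x+c*y,z])
def st():
    m=manip.sense(); R=Ro.from_quat(m['tool_rot']).as_matrix(); return m,R
def go(P,R=None,p=None):
    m,R0=st(); R=R0 if R is None else R
    return R.T@(np.array(P)-(m['tcp_pos'] if p is None else p))*100
E
python3 - <<'E'
from h import *
m,R=st(); print(R.round(3)); a=np.degrees(np.arctan2(R[1,2],R[0,2])); print('jaw ang',a)
print('tool yaw turns needed (deg; +about y=down is clockwise):',[a-(TH*180/np.pi+k) for k in(90,-90)])
A=snap('top');B=snap('side')
for pa,pb in(((65,285),(303,300)),((82,50),(65,237))):
    o1,d1=ray(A,*pa);o2,d2=ray(B,*pb)
    M=np.c_[d1,-d2]; x=np.linalg.lstsq(M,o2-o1,rcond=None)[0]; print(o1+d1*x[0],o2+d2*x[1])
for P in((.15,.43,.3),(.33,.25,.3),(.41,.02,.3),w_of_bay(-.275,-.005,.3)): print(P,go(P).round(2))
E
```

```text
[[ 0.954 -0.001  0.3  ]
 [-0.3   -0.001  0.954]
 [-0.    -1.    -0.001]]
jaw ang 72.53990178575971
tool yaw turns needed (deg; +about y=down is clockwise): [np.float64(-74.7600982142403), np.float64(105.23990178575971)]
[0.40035482 0.42679041 0.16766009] [0.39944531 0.42663359 0.16761082]
[0.86788792 0.42275545 0.17132149] [0.86543444 0.42148201 0.16930551]
(0.15, 0.43, 0.3) [  1.41  -6.89 -16.96]
(0.33, 0.25, 0.3) [ 23.98  -6.89 -28.73]
(0.41, 0.02, 0.3) [ 38.51  -6.87 -48.27]
[0.44064147 0.05338333 0.3       ] [ 40.44  -6.88 -44.17]
```

```bash
python3 -m jog '[[[0.5,-4,-4],0.1],[[1,-7,-8],0.2],[[1.4,-7,-12],0.3],[[1.4,-7,-17],0.4],[[5,-7,-19],0.5],[[9,-7,-21],0.62],[[13,-7,-23],0.74],[[17,-7,-25],0.86],[[20.5,-7,-27],0.98],[[24,-7,-29],1.1],[[26.7,-7,-31.7],1.22],[[29.4,-7,-34.4],1.34],[[32.1,-7,-37],1.46],[[35,-7,-39.5],1.58],[[38,-7,-42],1.7],[[40.4,-7,-44.2],1.837],[[40.4,-7,-44.2],1.837],[[40.4,-7,-44.2],1.837],[[40.4,-7,-44.2],1.837]]' 8.54
python3 - <<'E'
from h import *
m,R=st(); print(m['t'],m['q'].round(3),m['tcp_pos'],np.degrees(np.arctan2(R[1,2],R[0,2])),R.round(3)); print(go(w_of_bay(-.265,-.005,.015)))
E
```

```text
t: 1.88
tcp_pos: [0.4396, 0.0535, 0.301]
tool_rot: [-0.339, 0.621, -0.62, 0.339]
force: [0.2, 1.6, 0.2]
finger_gap: 1.004
1.8833 [-1.330e-01  1.880e-01  1.772e+00  1.000e-03  1.183e+00  4.380e-01] [0.43955414 0.05349941 0.30104137] -32.70375174902135 [[-0.54  -0.001  0.841]
 [-0.841  0.001 -0.54 ]
 [ 0.    -1.    -0.002]]
[-1.0539448  28.60376888  0.14197723]
```

```bash
python3 -m jog '[[[-0.3,4,0],0],[[-0.5,8,0.1],0],[[-0.8,12,0.1],0],[[-1,16,0.1],0],[[-1,20,0.1],0],[[-1,23,0.1],0],[[-1,26,0.1],0],[[-1,28,0.1],0],[[-1,28.5,0.1],0],[[-1,28.5,0.1],0],[[-1,28.5,0.1],0]]' 7.0
python3 - <<'E'
from h import *
m,R=st(); print(m['t'],m['tcp_pos'],m['finger_gap'],bay(m['tcp_pos'],O,TH))
a=snap('top')['frame'][130:300,110:320]; b=snap('side')['frame'][160:320,200:400]
r=lambda i:cv2.resize(i,(800,600) if 0 else None,fx=3.0,fy=3.0,interpolation=cv2.INTER_CUBIC)
a,b=r(a),r(b)
cv2.imwrite('pics/a1.png',a[:,:,::-1]);cv2.imwrite('pics/b1.png',b[:,:,::-1])
E
```

```text
t: 2.8
tcp_pos: [0.4465, 0.0621, 0.017]
tool_rot: [0.339, -0.62, 0.62, -0.34]
force: [0.3, 0.3, 0.3]
finger_gap: 0.82
2.8 [0.44646714 0.06211044 0.01699217] 0.8200861041821117 [-0.26450878 -0.00518764]
```

View pics/a1.png

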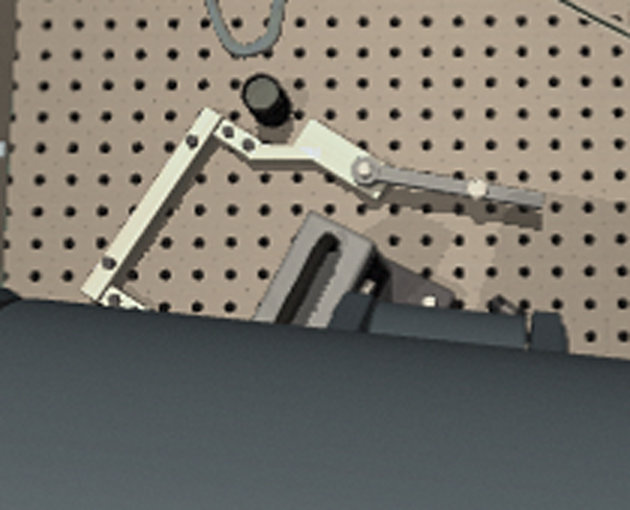

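View pics/b1.png

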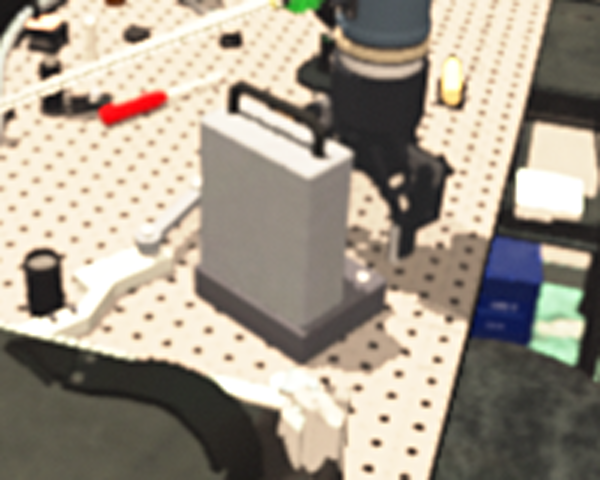

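Run:
```python
from h import *
s=snap('side')
for z in(.0,.01,.02,.03,.04): print(z,((proj(s,w_of_bay(-.2645,.038,z))-[200,160])*3).round(),((proj(s,w_of_bay(-.2645,-.047,z))-[200,160])*3).round())
# unit predicted: back heel
for y in(-.06,.06): print(((proj(s,w_of_bay(-.229,-.005+y,.033))-[200,160])*3).round())
```

```text
0.0 [397. 287.] [327. 240.]
0.01 [398. 278.] [327. 230.]
0.02 [399. 268.] [328. 221.]
0.03 [400. 258.] [329. 211.]
0.04 [401. 248.] [329. 201.]
[284. 213.]
[384. 281.]
```

```bash
python3 -m jog '[[[0,1,-0.2],0],[[0,1.4,-0.3],0],[[-0.3,1.4,-0.3],0],[[-0.7,1.4,-0.3],0],[[-1.1,1.4,-0.3],0],[[-1.5,1.4,-0.3],0],[[-1.9,1.4,-0.3],0],[[-2.3,1.4,-0.3],0],[[-2.7,1.4,-0.3],0],[[-3.1,1.4,-0.3],0],[[-3.5,1.4,-0.3],0],[[-3.9,1.4,-0.3],0],[[-4.3,1.4,-0.3],0],[[-4.7,1.4,-0.3],0],[[-5.1,1.4,-0.3],0],[[-5.5,1.4,-0.3],0],[[-5.8,1.4,-0.3],0],[[-6,1.4,-0.3],0],[[-6,1.4,-0.3],0]]'
python3 - <<'E'
from h import *
m,R=st(); print(m['t'],m['tcp_pos'],m['force'],m['ft_torque'],bay(m['tcp_pos'],O,TH))
b=snap('side')['frame'][150:310,200:400]
cv2.imwrite('pics/b2.png',cv2.resize(b,None,fx=3.5,fy=3.5,interpolation=cv2.INTER_CUBIC)[:,:,::-1])
E
```

```text
t: 4.53
tcp_pos: [0.4754, 0.1136, 0.0021]
tool_rot: [-0.34, 0.621, -0.62, 0.338]
force: [-2.8, -1.8, 0.3]
finger_gap: 0.816
4.5333 [0.47544613 0.11360166 0.00211621] [-2.82548596 -1.84521436  0.29328974] [-0.21197844  0.45331981  0.12110819] [-0.20552275 -0.00175613]
```

View pics/b2.png

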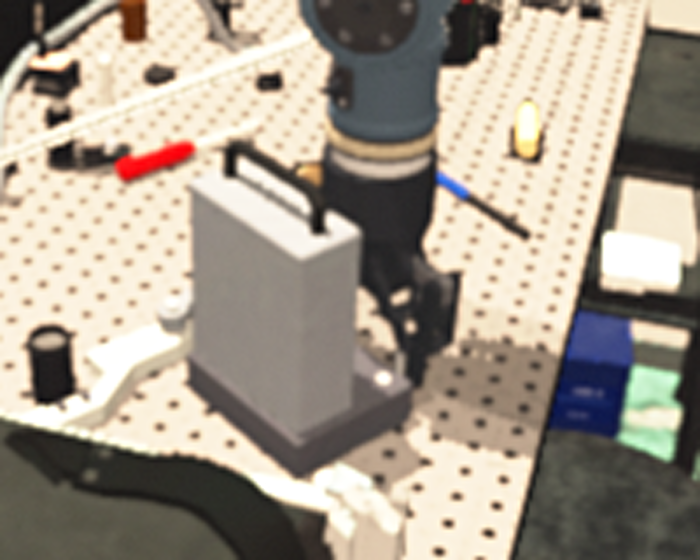

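```bash
python3 -m jog '[[[-0.3,0,0],0],[[-0.8,0,0],0],[[-1.3,0,0],0],[[-1.8,0,0],0],[[-2.3,0,0],0],[[-2.8,0,0],0],[[-3.3,0,0],0],[[-3.8,0,0],0],[[-4.3,0,0],0],[[-4.8,0,0],0],[[-5.3,0,0],0],[[-5.8,0,0],0],[[-6.3,0,0],0],[[-6.8,0,0],0],[[-7.3,0,0],0],[[-7.8,0,0],0],[[-8.2,0,0],0],[[-8.4,0,0],0],[[-8.5,0,0],0]]'
python3 -m jog '[[[-0.15,0,0],0],[[-0.3,0,0],0],[[-0.4,0,0],0],[[-0.4,0,0],0]]'
python3 - <<'E'
from h import *
m,R=st(); print(m['t'],m['tcp_pos'],m['force'],m['ft_torque'],bay(m['tcp_pos'],O,TH))
b=snap('side')['frame'][150:310,190:390];a=snap('top')['frame'][130:300,110:320]
r=lambda i:cv2.resize(i,None,fx=2.4,fy=2.4,interpolation=cv2.INTER_CUBIC)[:384,:,::-1]
cv2.imwrite('pics/c3.png',np.hstack([r(a)[:,:400],r(b)[:,:400]]))
E
```

```text
t: 6.17
tcp_pos: [0.5226, 0.1851, 0.0023]
tool_rot: [0.339, -0.62, 0.621, -0.339]
force: [-2.1, -3.1, -2.0]
finger_gap: 0.821
t: 6.5
tcp_pos: [0.5245, 0.1883, 0.0023]
tool_rot: [-0.339, 0.621, -0.621, 0.339]
force: [-1.4, -2.0, -1.0]
finger_gap: 0.817
6.5 [0.52454358 0.18828885 0.00233104] [-1.42359368 -2.01140111 -1.0157625 ] [-0.31222957  0.25936717 -0.00401529] [-0.11614825 -0.00272314]
```

```bash
python3 -m jog '[[[-0.15,0,0],0],[[-0.3,0,0],0],[[-0.4,0,0],0],[[-0.4,0,0],0]]'
python3 -m jog '[[[-0.1,0,0],0],[[-0.2,0,0],0],[[-0.2,0,0],0]]'
python3 - <<'E'
from h import *
m,R=st(); print(m['t'],m['tcp_pos'],m['force'],m['ft_torque'],bay(m['tcp_pos'],O,TH))
E
```

```text
t: 6.93
tcp_pos: [0.5269, 0.1917, 0.0024]
tool_rot: [0.339, -0.621, 0.621, -0.339]
force: [-2.5, -3.3, -1.2]
finger_gap: 0.822
t: 7.18
tcp_pos: [0.5279, 0.1934, 0.0023]
tool_rot: [-0.339, 0.621, -0.621, 0.339]
force: [-1.0, -1.7, -1.1]
finger_gap: 0.819
7.1833 [0.52786302 0.19335548 0.00233006] [-1.02236361 -1.68877409 -1.06857425] [-0.42393037  0.34485594 -0.03173592] [-0.11009133 -0.00277928]
```

```bash
python3 -m jog '[[[-0.1,0,0],0],[[-0.2,0,0],0],[[-0.2,0,0],0]]'
python3 -m jog '[[[-0.1,0,0],0],[[-0.2,0,0],0],[[-0.2,0,0],0]]'
```

```text
t: 7.43
tcp_pos: [0.529, 0.1951, 0.0024]
tool_rot: [-0.339, 0.621, -0.621, 0.339]
force: [-2.9, -2.8, -0.6]
finger_gap: 0.825
t: 7.68
tcp_pos: [0.5295, 0.1961, 0.0023]
tool_rot: [0.339, -0.621, 0.621, -0.338]
force: [-2.6, -4.9, 1.1]
finger_gap: 0.82
```

```bash
python3 -m jog '[[[-0.1,0,0],0],[[-0.1,0,0],0],[[-0.1,0,0],0]]'; python3 -m jog '[[[-0.1,0,0],0],[[-0.1,0,0],0],[[-0.1,0,0],0]]'
python3 - <<'E'
from h import *
m,R=st(); print(m['t'],m['tcp_pos'],m['force'],m['ft_torque'],bay(m['tcp_pos'],O,TH))
E
```

```text
t: 7.93
tcp_pos: [0.5294, 0.196, 0.0024]
tool_rot: [0.34, -0.62, 0.621, -0.338]
force: [-3.2, -8.7, 1.9]
finger_gap: 0.822
t: 8.18
tcp_pos: [0.5294, 0.1961, 0.0024]
tool_rot: [0.341, -0.62, 0.621, -0.337]
force: [-4.4, -11.8, 3.9]
finger_gap: 0.815
8.1833 [0.52938289 0.19606217 0.00239943] [ -4.35743985 -11.80008863   3.94689948] [-2.00377709  0.45278799 -0.19788606] [-0.10699252 -0.00259601]
```

```bash
python3 -m jog '[[[0.4,0,0],0],[[1.2,0,0],0],[[2.2,0,0],0],[[3.2,0,0],0],[[4,-2,0],0],[[4.5,-6,0],0],[[5,-10,0],0],[[5.5,-14,0],-0.1],[[6,-18,1.5],-0.2],[[7,-21,4],-0.3],[[8,-23,7],-0.4],[[9,-23,10],-0.5],[[10,-23,13],-0.6],[[10,-23,16],-0.7],[[10,-23,17.5],-0.8],[[10,-23,17.5],-0.9],[[10,-23,17.5],-1.0],[[10,-23,17.5],-1.1],[[10,-23,17.5],-1.2],[[10,-23,17.5],-1.2]]'
python3 - <<'E'
from h import *
m,R=st(); print(m['t'],m['tcp_pos'],m['q'].round(2),m['force'],bay(m['tcp_pos'],O,TH))
b=snap('side')['frame'][150:310,190:390];a=snap('top')['frame'][140:290,110:310]
cv2.imwrite('pics/a4.png',cv2.resize(a,None,fx=4,fy=4,interpolation=cv2.INTER_CUBIC)[:,:,::-1])
cv2.imwrite('pics/b4.png',cv2.resize(b,None,fx=3.5,fy=3.5,interpolation=cv2.INTER_CUBIC)[:,:,::-1])
E
```

```text
t: 9.85
tcp_pos: [0.6237, 0.0192, 0.2319]
tool_rot: [-0.63, 0.321, -0.32, 0.63]
force: [-0.3, 0.9, -0.6]
finger_gap: 0.819
9.85 [0.62373249 0.01921357 0.23193745] [-0.15  0.53  1.43  0.    1.18 -0.78] [-0.28047782  0.86089919 -0.55248204] [-0.20484107 -0.17753295]
```

View pics/a4.png

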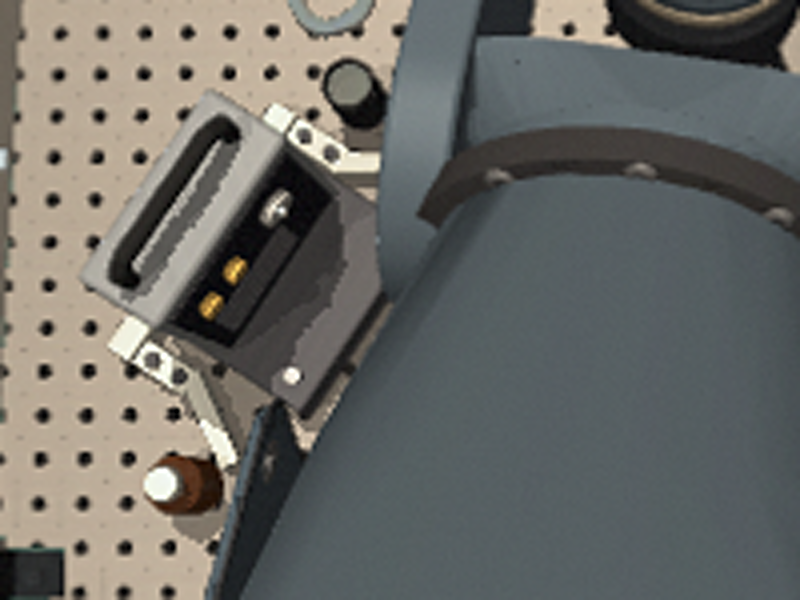

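Run:
```python
from h import *
s=snap('top')
for n,u,v,z in(('bl',303,418,.033),('tfl',83,272,.168),('tfr',208,92,.168),('tbl',160,325,.168),('tbr',283,125,.168),('back mid visible',382,300,.033),('stopL_in',147,342,.022),('stopR_in',292,122,.022),('boltL',292,375,.033)):
    w=W(s,u,v,z,4,110,140); print(n,w.round(4),(bay(w,O,TH)*1000).round(1))
m,R=st(); print(go(w_of_bay(-.2086,-.178,.02)))
```

```text
bl [0.4831 0.2331 0.033 ] [-100.8   56.3]
tfl [0.545  0.3104 0.168 ] [-2.3 46. ]
tfr [0.6327 0.2537 0.168 ] [ -2.7 -58.5]
tbl [0.5193 0.2727 0.168 ] [-47.9  47.3]
tbr [0.616  0.2169 0.168 ] [-42.7 -64.3]
back mid visible [0.5484 0.1907 0.033 ] [-101.3  -21.5]
stopL_in [0.5271 0.3242 0.022 ] [-0.4 68.5]
stopR_in [0.6531 0.2459 0.022 ] [  1.7 -79.8]
boltL [0.5069 0.2397 0.033 ] [-82.4  39.9]
[ 0.19104447 21.22027956 -0.36300837]
```

```bash
python3 -m jog '[[[0.1,-1,0],-0.1],[[0.2,0,-0.2],-0.2],[[0.2,2,-0.4],-0.3],[[0.2,5,-0.4],-0.4],[[0.2,8,-0.4],-0.5],[[0.2,11,-0.4],-0.6],[[0.2,14,-0.4],-0.7],[[0.2,17,-0.4],-0.77],[[0.2,19,-0.4],-0.77],[[0.2,20.5,-0.4],-0.77],[[0.2,21.2,-0.4],-0.77],[[0.2,21.2,-0.4],-0.77],[[0.2,21.2,-0.4],-0.77]]' 0
python3 - <<'E'
from h import *
m,R=st(); print(m['t'],m['tcp_pos'],m['finger_gap'],m['force'],(bay(m['tcp_pos'],O,TH)*1000).round(1))
p=m['tcp_pos']; z0=p[2]; J=np.degrees(np.arctan2(R[1,2],R[0,2])); print('jaw-th',J-np.degrees(TH))
# push path: bar angle phi (bay), turn cw positive
ph0=-156.7
for ph in np.arange(ph0,-271,-7.13):
    f=np.radians(ph); u=np.array([np.cos(f),np.sin(f)]); n=np.array([-np.sin(f),np.cos(f)])
    b=np.array([-.118,-.105])+.112*u+.017*n
    print(round(ph,1),go(w_of_bay(*b,z0)).round(2),round(np.radians(ph0-ph),2))
s=snap('side')['frame'][150:310,190:390]
cv2.imwrite('pics/b5.png',cv2.resize(s,None,fx=3.5,fy=3.5,interpolation=cv2.INTER_CUBIC)[:,:,::-1])
E
```

```text
t: 11.08
tcp_pos: [0.6224, 0.0155, 0.0206]
tool_rot: [-0.704, 0.061, -0.061, 0.704]
force: [1.2, 0.7, 0.3]
finger_gap: 0.001
11.0833 [0.62244363 0.0155431  0.02057537] 0.000997131804516307 [1.1875222  0.71076633 0.27872519] [-208.6 -178.4]
jaw-th 22.818937066422293
-156.7 [-1.46 -0.    0.02] 0.0
-163.8 [-2.86 -0.   -0.12] 0.12
-171.0 [-4.27 -0.   -0.08] 0.25
-178.1 [-5.66 -0.    0.13] 0.37
-185.2 [-7.02 -0.    0.52] 0.5
-192.3 [-8.32 -0.    1.07] 0.62
-199.5 [-9.53 -0.    1.77] 0.75
-206.6 [-10.66  -0.     2.63] 0.87
-213.7 [-1.166e+01 -1.000e-02  3.610e+00] 1.0
-220.9 [-1.254e+01 -1.000e-02  4.710e+00] 1.12
-228.0 [-1.327e+01 -1.000e-02  5.920e+00] 1.24
-235.1 [-1.385e+01 -1.000e-02  7.200e+00] 1.37
-242.3 [-1.427e+01 -1.000e-02  8.550e+00] 1.49
-249.4 [-1.451e+01 -1.000e-02  9.930e+00] 1.62
-256.5 [-1.458e+01 -1.000e-02  1.134e+01] 1.74
-263.6 [-1.448e+01 -1.000e-02  1.275e+01] 1.87
-270.8 [-1.420e+01 -1.000e-02  1.413e+01] 1.99
```

View pics/b5.png

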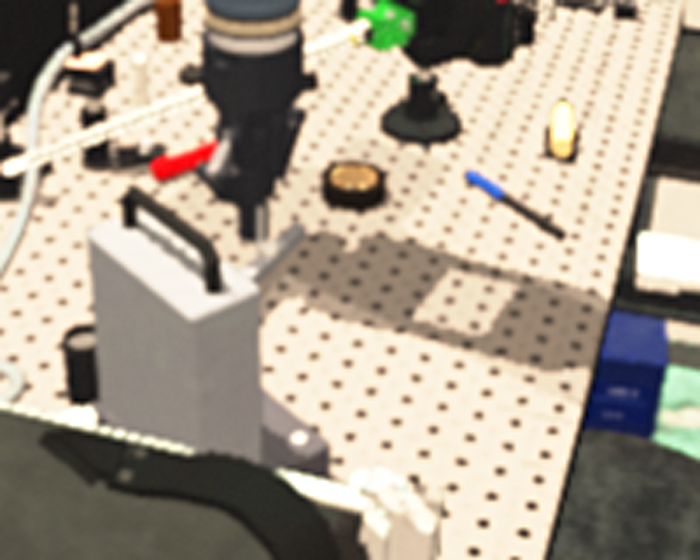

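```bash
python3 -m jog '[[[-0.4,0,0],0],[[-0.9,0,0],0],[[-1.5,0,0],0],[[-2.15,0,-0.05],0.06],[[-2.85,0,-0.1],0.12],[[-3.55,0,-0.1],0.19],[[-4.25,0,-0.1],0.25],[[-4.95,0,0],0.31],[[-5.65,0,0.15],0.37],[[-6.35,0,0.3],0.44],[[-7,0,0.5],0.5],[[-7.7,0,0.8],0.56],[[-8.3,0,1.05],0.62],[[-8.95,0,1.4],0.69],[[-9.55,0,1.8],0.75],[[-10.1,0,2.2],0.81],[[-10.65,0,2.6],0.87],[[-10.65,0,2.6],0.87]]'
python3 - <<'E'
from h import *
m,R=st(); p=m['tcp_pos'];print(m['t'],p,m['force'],(bay(p,O,TH)*1000).round(1),np.degrees(np.arctan2(R[1,2],R[0,2])-TH))
for ph in [-206.6,-210,-214,-218,-222,-226,-230,-234,-238,-242,-246,-250,-254,-258,-262,-266]:
    f=np.radians(ph); u=np.array([np.cos(f),np.sin(f)]); n=np.array([-np.sin(f),np.cos(f)])
    b=np.array([-.118,-.105])+.112*u+.017*n
    print(round(ph,1),go(w_of_bay(*b,p[2])).round(2),round(np.radians(-206.6-ph),2))
E
```

```text
t: 12.63
tcp_pos: [0.52, 0.0602, 0.0209]
tool_rot: [0.613, -0.352, 0.352, -0.613]
force: [-0.2, 0.2, -0.1]
finger_gap: -0.004
12.6333 [0.52003525 0.06022718 0.02090378] [-0.19758737  0.18204167 -0.12260939] [-226.3  -68.1] -26.996792860205574
-206.6 [ 0.15 -0.    0.14] 0.0
-210 [-0.52  0.    0.05] 0.06
-214 [-1.31  0.    0.  ] 0.13
-218 [-2.1   0.    0.01] 0.2
-222 [-2.89  0.    0.07] 0.27
-226 [-3.67  0.    0.19] 0.34
-230 [-4.44  0.    0.35] 0.41
-234 [-5.2   0.    0.58] 0.48
-238 [-5.94  0.    0.85] 0.55
-242 [-6.66  0.    1.18] 0.62
-246 [-7.36  0.    1.56] 0.69
-250 [-8.03  0.    1.98] 0.76
-254 [-8.66  0.    2.45] 0.83
-258 [-9.27  0.    2.96] 0.9
-262 [-9.83  0.    3.51] 0.97
-266 [-10.36   0.     4.1 ] 1.04
```

```bash
python3 -m jog '[[[-0.5,0,0.05],0.06],[[-1.3,0,0],0.13],[[-2.1,0,0],0.2],[[-2.9,0,0.1],0.27],[[-3.65,0,0.2],0.34],[[-4.45,0,0.35],0.41],[[-5.2,0,0.6],0.48],[[-5.95,0,0.85],0.55],[[-6.65,0,1.2],0.62],[[-7.35,0,1.55],0.69],[[-7.9,0,1.9],0.75],[[-8.3,0,2.2],0.79]]'
python3 - <<'E'
from h import *
m,R=st(); p=m['tcp_pos'];print(m['t'],p,m['force'],(bay(p,O,TH)*1000).round(1),np.degrees(np.arctan2(R[1,2],R[0,2])-TH))
for ph in [-252,-256,-260,-264,-266,-268,-270,-272,-274]:
    f=np.radians(ph); u=np.array([np.cos(f),np.sin(f)]); n=np.array([-np.sin(f),np.cos(f)])
    b=np.array([-.118,-.105])+.112*u+.017*n
    print(round(ph,1),go(w_of_bay(*b,p[2])).round(2),round(np.radians(-252-ph),2))
s=snap('side')['frame'][150:310,190:390]
cv2.imwrite('pics/b6.png',cv2.resize(s,None,fx=3.5,fy=3.5,interpolation=cv2.INTER_CUBIC)[:,:,::-1])
E
```

```text
t: 13.63
tcp_pos: [0.4981, 0.1424, 0.0206]
tool_rot: [-0.431, 0.561, -0.561, 0.43]
force: [-1.2, -1.2, 0.5]
finger_gap: -0.002
13.6333 [0.49805261 0.14239594 0.02064827] [-1.23417656 -1.24080227  0.48123223] [-169.1   -5.2] -72.28066014301174
-252 [-0.07  0.   -0.13] 0.0
-256 [-0.86 -0.   -0.23] 0.07
-260 [-1.65 -0.   -0.27] 0.14
-264 [-2.44 -0.   -0.25] 0.21
-266 [-2.83 -0.   -0.22] 0.24
-268 [-3.23 -0.   -0.18] 0.28
-270 [-3.62 -0.   -0.13] 0.31
-272 [-4.01 -0.   -0.06] 0.35
-274 [-4.39 -0.    0.02] 0.38
```

View pics/b6.png

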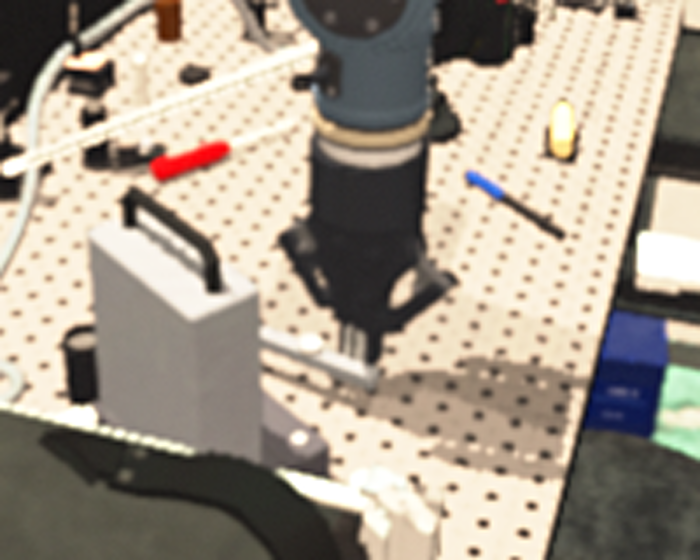

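Contact is good: the bar is against the fingers about 18° short of closed. I'll push it on gently to the stop.

```bash
python3 -m jog '[[[-0.4,0,-0.15],0.03],[[-0.9,0,-0.2],0.07],[[-1.4,0,-0.25],0.12],[[-1.9,0,-0.25],0.16],[[-2.4,0,-0.25],0.21],[[-2.8,0,-0.2],0.24],[[-3.1,0,-0.2],0.27],[[-3.3,0,-0.2],0.29],[[-3.3,0,-0.2],0.29]]'
python3 -m jog '[[[-0.1,0,0],0.01],[[-0.2,0,0],0.02],[[-0.3,0,0],0.02],[[-0.3,0,0],0.02]]'
python3 - <<'E'
from h import *
m,R=st(); p=m['tcp_pos'];print(m['t'],p,m['force'],(bay(p,O,TH)*1000).round(1),np.degrees(np.arctan2(R[1,2],R[0,2])-TH))
E
```

```text
t: 14.43
tcp_pos: [0.5055, 0.1746, 0.0206]
tool_rot: [0.345, -0.617, 0.617, -0.346]
force: [0.5, -0.4, -0.7]
finger_gap: 0.002
t: 14.77
tcp_pos: [0.507, 0.1771, 0.0203]
tool_rot: [-0.339, 0.621, -0.621, 0.339]
force: [0.2, 0.3, 0.8]
finger_gap: -0.0
14.7667 [0.50695961 0.17710147 0.02031507] [0.21011533 0.26648738 0.79846019] [-135.1    6. ] -90.00051638095167
```

```bash
for i in 1 2; do python3 -m jog '[[[-0.1,0,0],0],[[-0.2,0,0],0],[[-0.2,0,0],0]]' | egrep 'force|pos'; done
```

```text
tcp_pos: [0.5081, 0.1789, 0.0203]
force: [-0.8, 0.0, -0.1]
tcp_pos: [0.509, 0.1806, 0.0203]
force: [-1.6, -0.3, 0.2]
```

```bash
for i in 1 ; do python3 -m jog '[[[-0.1,0,0],0],[[-0.2,0,0],0],[[-0.2,0,0],0]]' | egrep 'force|pos'; done;  python3 -m jog '[[[-0.1,0,0],0],[[-0.1,0,0],0],[[-0.1,0,0],0]]' | egrep 'force|pos'
```

```text
tcp_pos: [0.509, 0.1807, 0.0203]
force: [-1.7, -7.1, 2.7]
tcp_pos: [0.5091, 0.1808, 0.0203]
force: [-2.8, -10.5, 2.7]
```

```bash
python3 -m jog '[[[0.2,0,0],0],[[0.6,0,0],0],[[1.5,0,0],0],[[3,0,0],0],[[4.5,-1,0],0],[[5.5,-5,0],0],[[6,-9,0],0],[[6.5,-13,0],0],[[7,-17,0],0],[[8,-21,2],0],[[9,-23,5],0],[[10,-23,9],0],[[10,-23,13],0],[[10,-23,17],0],[[8,-23,21],0],[[6,-23,25],0],[[4,-23,29],0],[[2,-23,33],0],[[0,-23,36],0],[[0,-23,36],0]]'
python3 - <<'E'
from h import *
m,R=st(); print(m['t'],m['tcp_pos'],m['force'])
a=snap('top')['frame'][140:290,110:310]
cv2.imwrite('pics/a7.png',cv2.resize(a,None,fx=4,fy=4,interpolation=cv2.INTER_CUBIC)[:,:,::-1])
E
```

```text
t: 17.43
tcp_pos: [0.8186, -0.0127, 0.2465]
tool_rot: [0.338, -0.62, 0.621, -0.34]
force: [0.1, -0.6, -1.6]
finger_gap: -0.001
17.4333 [ 0.81860344 -0.01271524  0.24649475] [ 0.11392275 -0.58916045 -1.60585926]
```

View pics/a7.png

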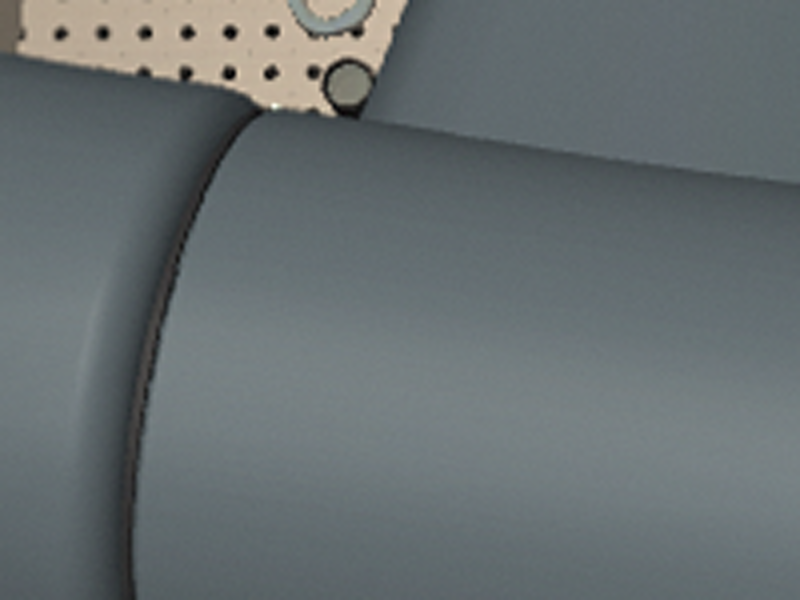

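```bash
python3 -m jog '[[[3,-1,-2.5],0],[[6,-2,-5.5],0],[[9,-3,-8],0],[[12,-3,-11],0],[[15,-3,-13.5],0],[[18,-3,-16.5],0],[[21,-3,-19],0],[[24,-3,-22],0],[[27,-3,-24.5],0],[[29.5,-3,-27],0],[[30.6,-3,-27.9],0],[[30.6,-3,-27.9],0]]'
python3 - <<'E'
from h import *
m,R=st(); print(m['t'],m['tcp_pos'],m['force'])
S=snap('top','top8.png');a=S['frame'][140:290,110:310]
cv2.imwrite('pics/a8.png',cv2.resize(a,None,fx=4,fy=4,interpolation=cv2.INTER_CUBIC)[:,:,::-1])
E
```

```text
t: 18.48
tcp_pos: [0.408, -0.1168, 0.2802]
tool_rot: [-0.339, 0.622, -0.62, 0.338]
force: [0.5, 1.0, 0.8]
finger_gap: 0.0
18.4833 [ 0.40796409 -0.11675782  0.28023652] [0.51513096 1.02332309 0.75859128]
```

View pics/a8.png

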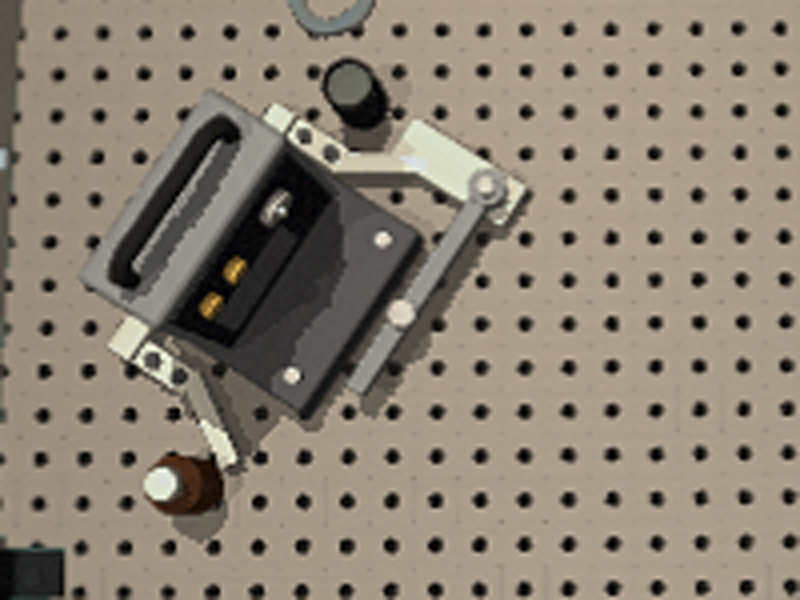

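Run:
```python
from h import *
s=snap('top'); w={}
for n,u,v,z in(('piv',487,187,.036),('pin',402,313,.042),('end',361,387,.036),('ub_l',303,418,.033),('ub_r',424,237,.033),('bott',161,484,.07),('lens',354,89,.052)):
    w[n]=W(s,u,v,z,4,110,140)[:2]; print(n,w[n].round(4),(bay(w[n],O,TH)*1000).round(1))
for a,b in(('piv','end'),('piv','pin'),('ub_r','ub_l')):
    e=w[b]-w[a]; print(a,b,np.degrees(np.arctan2(e[1],e[0])-TH),np.hypot(*e))
i0=cv2.imread('pics/top0.png').astype(int);i1=cv2.imread('pics/top8.png').astype(int)
d=(np.abs(i0-i1).max(2)>40).astype(np.uint8)
for b in cv2.connectedComponentsWithStats(d)[2][1:]:
    if b[4]>12: print(b)
```

```text
piv [0.6114 0.1324] [-116.2 -106. ]
pin [0.5399 0.178 ] [-116.5  -21.2]
end [0.4997 0.2009] [-118.9   25. ]
ub_l [0.4831 0.2331] [-100.8   56.3]
ub_r [0.5838 0.1678] [-101.4  -63.7]
bott [0.4467 0.2991] [-65.  122.6]
lens [0.6643 0.205 ] [ -26.6 -111.3]
piv end 91.17377283012158 0.13100283642446275
piv pin 90.19592071663354 0.0848261868888572
ub_r ub_l 89.70071381878692 0.11998621503605286
[137 167  46  55 924]
[ 153  176  110  112 5465]
[236 185  55  22 408]
[225 189   7   6  19]
[  358   219   175   201 15129]
[506 302   4   7  16]
[500 312   7  14  56]
[462 317  36  29 484]
[384 354   6  14  26]
[ 298  362   87   58 2790]
[374 363   8  10  31]
[399 399  36  21 182]
[436 410  13  10  66]
[405 414   8   6  25]
```

```bash
python3 -c "
from station import workorder; print(workorder.sign_off())"
```

```text
the job is handed in; nothing more can be done
None
```

The unit is parked against the bay's stop and the keeper bar is closed behind it. I handed the job in at about 18.5 s on the robot's clock, with the arm clear of everything.

**Unit:** I pushed the plinth's back with both fingers spread, and the push force stayed around 3 to 4 N while it slid. At the stop it rose to about 12–13 N with no further movement. In the last picture the plinth's back corners were at bay x = -100.8 and -101.4 mm (home is -100), with the unit straight to about 0.3°. The unit sits about 4 mm right of centre in the bay, well between the rails. The tower and handle stayed clear of the gripper in the side views.

**Keeper:** I pushed it round with the closed fingers until the force rose to about 11 N with no further travel. The picture puts the bar at 90.2° (pivot to pin) and 91.2° (pivot to end), against 90° for closed. The two readings differ by 1°, and the 91.2° one would put the bar about 1° short. I took the hard stop as the better evidence.

**Loose things:** The bottle is where it started to within a millimetre. The lens tube read about 3 mm different from my first hand-picked point, but its pixels had not changed between the before and after pictures. The tape roll and hex driver area also showed no change. The arm or its shadow reached close to the marker pen and laser module, so that comparison is less certain there, but the arm never went low near them.

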